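# Check a press screw's thread with a pitch comb leaf

### The arm

A 6-joint arm with a two-finger parallel gripper is mounted at the origin on the work surface. World frame = base frame: x ahead of the robot, y to its left, z up, the work surface at z = 0. Lengths are in mm, angles in rad, forces in N, time in s.
With the tool pointing down it reaches from about 350 to 775 mm from the base axis. Payload 7.3 kg.
Tool frame: the origin (TCP) lies between the finger pads; the fingertips stand 8 mm ahead of it and the grasp point (between the pads) lies 11 mm behind it; y points along the fingers, z is the direction in which the jaws open and shut, and the axes are right-handed (so a half turn about y gives the same grasp; the last joint's range is limited). The gripper opens to 92 mm and grips with 3 to 60 N. Pads are 19 mm wide; open, the fingers measure 130 mm over their backs; the gripper's body (75 mm by 190 mm) begins 47 mm behind the grasp point.
Start: joints at [-1.249, 0.342, 1.524, -0, 1.275, -0.146], TCP at [236.76, -468.606, 208.141] pointing down, gripper open.
Joint ranges: [-2.53, 2.53], [-0.77, 2.02], [0.04, 2.7], [-1, 4.14], [0.28, 2.66], [-3.11, 3.11]. Speed limits (rad/s): [2.57, 2.57, 3.14, 3.14, 3.14, 3.14].

### API

Orientations are given as [roll, pitch, yaw] about the fixed x, y, z axes, in that order (R = Rz(yaw) Ry(pitch) Rx(roll)).
In Python, from plant import bot, vision, job gives the robot as it stands. The module is installed in compiled form; this text tells all that it offers.
- The arm moves only by the tool arm_command, never from a script. Its argument "deltas" is a list of rows, each a list of 4 numbers: the shift along the tool's x, y, z in m, then the turn about the tool's y in degrees. In form: [[x, y, z, twist], ...]. A call has 1 to 5 rows; each row shifts and turns the commanded pose from where the row before left it, along the tool's axes as they then stand; what a row does not reach is not made up. A row lasts 1/10 s, in which the tool goes at most 50 mm and 8.59 degrees, less where a joint would pass 70% of its speed; a pose out of reach is approached as far as the arm can. A call is refused whole if a number of a shift passes 0.05 or a number of a turn 8.59, either way. A call with a gripper value outside its range is refused whole. "claw" is the closure in counts, from 0 (fully open) to 255 (shut), set as the call begins (left out, the last holds). The fingers move at their own pace and stop on an object; the grip force is fixed at half the most. Time passes only in rows, so rows that do not move let the fingers close. It gives the time, the measured TCP pose, the force and the opening at its end, in the units of the state.
- bot.get_obs(): the state, without advancing time (a new reading comes with each control period).
- vision.capture(name): name is "side" or "top"; returns a dict with "img" (480x640x3 uint8, red, green, blue), "camera_matrix" (3x3 intrinsics, pixels), "world_to_cam" (4x4, takes a point from world to camera coordinates). Camera axes: x right, y down, z forward; pixel columns grow to the right and rows downward; lengths in mm; the calibration is good to about 2 mm. A picture is of the moment at which its call begins. There is no depth.
- job.close_job(): hands the job in, once; it reports no verdict.
Trained networks look in a picture, given as the dict that the camera call returned (one of the last four; its "shot" number tells which), for a name from the list of things; names that differ only in an ending like _2 or _b are one class to them, and where a whole thing is asked for, a point or a joint stands for the part that bears it (a point fixed in the world has none). Each returns a list of dicts, best first, with "confidence" (0 to 1); they miss things now and then, are a little off and sometimes report something else, mostly with a low value. They report only what shows in the picture. A call takes as long as a camera call.
- vision.find_in(picture, name): "xyz" ([x, y, z] in mm, in the coordinates of the camera as it stood for that picture, good to about 4 mm: the middle of the surface that is visible of it).
- vision.regions_of(picture, name): "mask" (480x640 bool, what is visible of it).
The state is a dict: "time": time; "joint_positions": joint angles; "dq": joint speeds; "tau": joint torques, N m; "tool_pos": TCP position; "tcp_rot": TCP orientation; "contact_force": force on the tool from outside, world axes, zero at the start; "moment": the same for the moment, N m; "grip_width": finger opening in mm.
Only numpy, scipy, OpenCV 4.12 (cv2) and the standard library are available. Lean on these libraries where they do the work, as an engineer would, in place of code of your own. Each camera call takes 0.05 s, during which the arm holds its last target. There are 200 camera calls.

### The job

Take the coarse pitch leaf (the one with the longer handle) out of the rack and try it on the middle part of the thread of the big press screw, teeth down and along the screw: feel for the grooves, let the teeth drop fully home, and press gently for about a second so that it is seen to sit flat. Then put the leaf back in its own slot, fully down and upright, let go, and leave the other things where they are.

Things in the scene. Friction and masses are not known exactly. Their poses are not given: they have to be found in the camera images.
- coarse_leaf_grip (a point): Handle centre of the coarse pitch leaf, standing upright in either slot of the rack: steel blade 58 mm long (its x), 6 mm thick (its y), below a black handle 50 mm long, 12 mm thick, 36 mm high with two brass rivets; z up. Tooth tips lie 46 mm below this point, the edge between the teeth 41.5 mm below. Loose, about 0.1 kg.
- coarse_leaf_teeth (a point): Tip of the middle tooth of the coarse leaf, 46 mm below its handle centre; axes as the leaf. Five teeth at x = -24, -12, 0, 12, 24 mm, 4.5 mm long, 3 mm wide at the tip, about 5.5 mm at the root.
- screw_mid (a point): Middle of the axis of the big steel press screw, 55 mm above the bench; x along the screw, z up. Outer diameter 44 mm (crests top out 22 mm above this point), root 34 mm; threaded 95 mm either way, then plain ends in V-blocks. Seated fully, the leaf's handle centre is 63.5 mm above this point; standing on the crests, 68 mm. The screw does not give way.
- cradle: Blue base plate, 290 by 74 mm and 10 mm thick, fixed to the bench, with the two V-blocks (69 mm high, 125 mm either way along x) that carry the screw; origin under its centre. The screw's thread: pitch 12 mm, grooves square round it, 5 mm deep, 6.3 mm wide at the mouth, 3.7 mm at the root. Where they lie along x varies and no pose tells: the nearest groove centre is up to 6 mm from the middle, on either side.
- rack: Dark wooden leaf rack, 96 mm (x) by 124 mm (y) by 24 mm high, fixed to the bench, origin at the centre of its underside. Two upright slots along its x at y = -36 and +36 mm, each 65 mm long, 9.5 mm wide, 18 mm deep, mouths chamfered 1.5 mm. A leaf standing in a slot has its handle centre 52 mm above the bench.
- fine_leaf_grip (a point): Centre of the handle of the fine pitch leaf, standing in the other slot: same blade size and handle height but the handle is only 26 mm long; to be left alone.
- nut: Loose bronze flanged nut standing on its flange, 68 mm across, 45 mm high, 0.7 kg, origin at the centre of its underside; to be left alone.
- oil_can: Loose green can, 56 mm across and 150 mm high, origin at the centre of its underside; to be left alone.
- wrench: Loose wrench, 190 mm long, lying on the bench left of the screw; to be left alone.

How it is judged (in metres and radians):
On the way:
1. the coarse leaf is seated fully home in the middle part of the thread, flat, square and along the screw, under light pressure for half a second (z of coarse_leaf_grip in the frame of screw_mid below 0.065 m and x of coarse_leaf_grip in the frame of screw_mid between -0.065 and 0.065 m and y of coarse_leaf_grip in the frame of screw_mid between -0.006 and 0.006 m and angle between the x axis of coarse_leaf_grip and the x axis of screw_mid, either way round below 0.06 rad and angle between coarse_leaf_grip's own z axis and vertical below 0.1 rad and contact force between coarse_leaf and cradle above 1.5 N), for 0.5 s.
At the end, for the whole second after the job is handed in: The coarse leaf stands at rest, released, back in its own slot: its handle centre within 8 mm of where it started, tilted less than 0.2 rad (distance of coarse_leaf_grip from where it was at the start of the episode below 0.008 m and angle between coarse_leaf_grip's own z axis and vertical below 0.2 rad and linear speed of coarse_leaf below 0.02 m/s); the robot touches nothing.
It fails at once if the coarse leaf is pressed on the screw or its cradle with more than 40 N (contact force between coarse_leaf and cradle above 40 N).
It fails at once if the gripper bears on the screw or its cradle (contact force between the fingers and cradle above 5 N).
It fails at once if the fine leaf is disturbed (distance of fine_leaf_grip from where it was at the start of the episode above 0.015 m).
It fails at once if the nut, the oil can or the wrench is moved (distance of any of nut, oil_can, wrench from where it was at the start of the episode above 0.02 m).
It also fails if it takes over 54 s, if anything falls off the work surface, if the arm or the gripper's body presses on something with over 40 N, if the wrist force passes 120 N, or if a joint passes its speed limit or range.

## Working session

There is one attempt and no reset: what is moved stays moved. The work goes in short steps, Python scripts to look and compute and a tool call to move; the robot and the scene stay as the last step left them, time stands still between calls to the robot, and variables do not carry over. Pictures are saved under pics/ and viewed, about 8 in all and at most 12, crops included, and the job is handed in when it is done.

Besides the shell and the picture viewer there is one more tool, called after "Call:" as name([rows], argument=value, ...), one row to a line, values as JSON. arm_command: Moves the arm, as the interface text tells. Its arguments: {"type":"object","properties":{"deltas":{"type":"array","items":{"type":"array","items":{"type":"number"}}},"claw":{"type":"number"}},"required":["deltas"]}

```bash
mkdir -p pics
cat > h.py <<'E'
import numpy as np, cv2
from plant import bot, vision, job
def cap(n):
    return vision.capture(n)
def ray(p,u,v):
    K=np.array(p["camera_matrix"]);T=np.array(p["world_to_cam"]);R=T[:3,:3]
    return -R.T@T[:3,3], R.T@np.linalg.inv(K)@np.array([u,v,1.])
def atz(p,u,v,z):
    o,d=ray(p,u,v); return o+d*(z-o[2])/d[2]
def proj(p,X):
    T=np.array(p["world_to_cam"]);c=T[:3,:3]@np.array(X)+T[:3,3];q=np.array(p["camera_matrix"])@c;return q[:2]/q[2]
def toW(p,c):
    T=np.array(p["world_to_cam"]);return T[:3,:3].T@(np.array(c)-T[:3,3])
E
python3 - <<'E'
from h import *
np.set_printoptions(precision=1,suppress=True)
o=bot.get_obs();print({k:o[k] for k in('time','tool_pos','tcp_rot','contact_force','grip_width')})
for n in('top','side'):
    p=cap(n);cv2.imwrite(f'pics/{n}0.png',p['img'][:,:,::-1])
    print(n,'campos',ray(p,320,240))
    for k in('coarse_leaf_grip','fine_leaf_grip','coarse_leaf_teeth','screw_mid','cradle','rack','nut','oil_can','wrench'):
        try:
            for r in vision.find_in(p,k)[:2]:print(k,r['confidence'],toW(p,r['xyz']))
            for r in vision.regions_of(p,k)[:2]:
                m=r['mask'].astype(np.uint8);c,s,a=cv2.minAreaRect(cv2.findNonZero(m));print('   mask',r['confidence'],np.array(c),np.array(s),a)
        except Exception as e:print(k,e)
E
```

```text
{'time': 0.0, 'tool_pos': array([ 236.6, -468.2,  207.4]), 'tcp_rot': array([-1.6,  0. , -2.7]), 'contact_force': array([ 0.5, -0. , -0.5]), 'grip_width': 91.93265441652572}
top campos (array([ 486.5,   76.1, 1229. ]), array([ 0.1, -0. , -1. ]))
coarse_leaf_grip 0.63 [ 563.4 -156.1   66.9]
   mask 0.64 [419.  273.5] [25.2  9.2] 85.2363510131836
fine_leaf_grip 0.55 [ 571.  -224.6   46.3]
   mask 0.66 [450.1 270.7] [24.4 10. ] 83.6598129272461
   mask 0.35 [419.1 273.9] [22.3  6.7] 82.87498474121094
coarse_leaf_teeth 0.44 [ 562.8 -154.3   69.2]
   mask 0.7 [419.4 273.8] [24.3  9.4] 82.40535736083984
   mask 0.19 [450.2 270.2] [21.3  8.3] 82.87498474121094
screw_mid 0.64 [584.  179.5  63.5]
screw_mid 0.48 [ 567.2 -189.3   20.6]
   mask 0.67 [269.  265.5] [129.  36.] 90.0
   mask 0.28 [421.8 189.3] [25.5 41.7] 45.0
cradle 0.88 [587.5 180.3  66. ]
   mask 0.62 [269.  265.5] [129.  36.] 90.0
rack 0.69 [ 566.6 -193.8   21. ]
   mask 0.7 [431.6 272.9] [42.8 55.3] 82.87498474121094
nut 0.94 [700.5 -54.5  42.4]
   mask 0.93 [373.1 216.8] [27.7 29.1] 26.56505012512207
   mask 0.65 [269. 265.] [
[... 559 characters left out ...]
7395019531
coarse_leaf_teeth 0.62 [ 566.  -162.2   52.2]
   mask 0.62 [301.5 325.7] [20.8 30.6] 85.2363510131836
screw_mid 0.63 [590.4 170.1  39. ]
   mask 0.89 [302.8 215.4] [ 41.1 123.4] 87.87889862060547
   mask 0.56 [403.4 311. ] [32.6 73.9] 11.309932708740234
cradle 0.91 [586.9 172.4  37.9]
cradle 0.44 [565.6 377.6   1.9]
   mask 0.91 [302.8 215.5] [ 40.7 123.4] 87.51044464111328
rack 0.76 [ 571.  -208.4   22.7]
rack 0.2 [587.9 172.9  37.3]
   mask 0.62 [306.7 353.9] [64.  55.1] 81.38435363769531
nut 0.73 [700.5 -73.6  29.7]
   mask 0.72 [366. 293.] [36. 32.] 90.0
oil_can 0.74 [ 745.5 -179.1  104.8]
wrench 0.88 [566.5 377.2   1.5]
   mask 0.63 [288.5 178.2] [ 9.7 65.5] 75.20323944091797
```

Run:
```python
from h import *
t=cv2.imread('pics/top0.png');s=cv2.imread('pics/side0.png')
a=cv2.resize(t[235:315,390:490],(800,640),interpolation=cv2.INTER_CUBIC)[:600]
b=cv2.resize(s[300:400,255:365],(660,600),interpolation=cv2.INTER_CUBIC)
cv2.imwrite('pics/c1.png',np.hstack([cv2.resize(a,(400,300)),cv2.resize(b,(400,300))]).repeat(1,0))
x=cv2.resize(t[240:310,395:475],(400,350),interpolation=cv2.INTER_CUBIC)
y=cv2.resize(s[305:395,265:345],(400,450),interpolation=cv2.INTER_CUBIC)
c=np.zeros((450,800,3),np.uint8);c[:350,:400]=x;c[:,400:]=y;cv2.imwrite('pics/c1.png',c)
x=cv2.resize(t[225:305,195:345],(750,400),interpolation=cv2.INTER_CUBIC);cv2.imwrite('pics/c2.png',x)
```

```text
(no output)
```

View pics/top0.png

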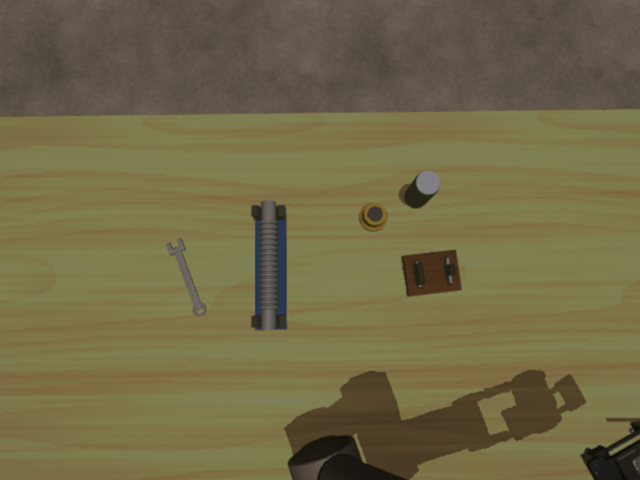

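View pics/c1.png

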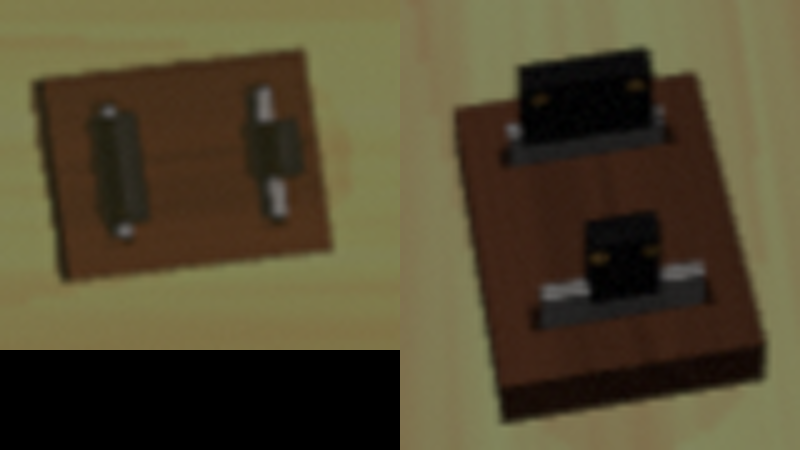

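View pics/c2.png

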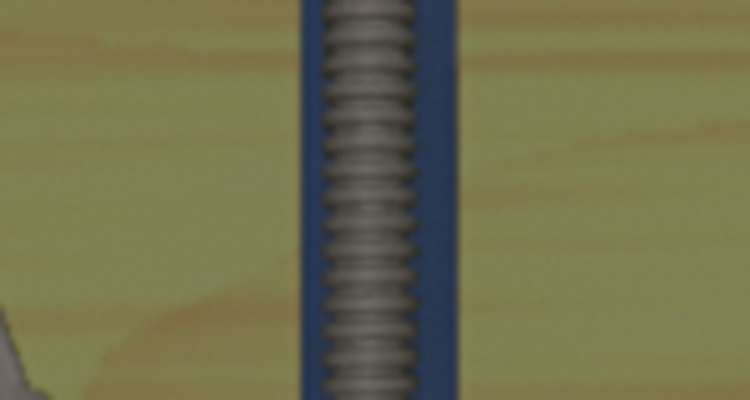

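Run:
```python
from h import *
np.set_printoptions(precision=2,suppress=True)
t=cap('top');s=cap('side')
print('rack top corners T',[atz(t,*c,24)[:2] for c in((403.2,256.4),(455.6,250),(461,289.6),(408.4,296))])
print('rack top corners S',[atz(s,*c,24)[:2] for c in((276,326.4),(324,319.4),(337.6,374),(285,383))])
print('handle top centre T',atz(t,421,273.6,70),'front-lower edge S',atz(s,289.4,333.6,34),atz(s,315.4,329.4,34))
def tri(a,b):
    A=[];B=[]
    for o,d in(a,b):
        d=d/np.linalg.norm(d);P=np.eye(3)-np.outer(d,d);A.append(P);B.append(P@o)
    return np.linalg.lstsq(np.vstack(A),np.hstack(B),rcond=None)[0]
# handle black segment in each, coarse
for n,p in(('T',t),('S',s)):
    for k in('coarse_leaf_grip','rack'):
        m=vision.regions_of(p,k)[0]['mask'];v,u=np.nonzero(m);print(n,k,u.mean(),v.mean(),u.min(),u.max(),v.min(),v.max())
# screw edges: not blue
im=t['img'].astype(int)
E=[]
for v in range(225,306):
    r=im[v,250:295];bl=(r[:,2]-r[:,0]).astype(float)  # blue-red
    c=np.arange(250,295)
    w=np.clip(bl,0,None)
    thr=bl[28:36].max()/2
    k=np.nonzero(bl>thr)[0];
    # find gap edges w/ subpixel
    g=[i for i in range(len(bl)-1) if (bl[i]>thr)!=(bl[i+1]>thr)]
    x=[250+i+(thr-bl[i])/(bl[i+1]-bl[i]) for i in g]
    if len(x)==4:E.append([v]+x)
E=np.array(E);print(len(E))
L=lambda i:np.polyfit(E[:,0],E[:,i],1)
for nm,f,z in(('plate mid',(L(1)+L(4))/2,10),('screw mid',(L(2)+L(3))/2,55),('plateL',L(1),10),('plateR',L(4),10),('scL',L(2),55),('scR',L(3),55)):
    a=atz(t,np.polyval(f,230),230,z);b=atz(t,np.polyval(f,300),300,z);d=a-b
    print(nm,a,b,'yaw',np.arctan2(d[1],d[0]))
m=vision.regions_of(s,'cradle')[0]['mask'];v,u=np.nonzero(m);print(u.min(),u.max(),v.min(),v.max())
cv2.imwrite('pics/s2.png',cv2.resize(s['img'][185:245,235:370,::-1],(810//1-10,356),interpolation=cv2.INTER_CUBIC))
```

```text
rack top corners T [array([ 607.11, -125.63]), array([ 620.46, -248.95]), array([ 527.83, -257.44]), array([ 514.81, -134.7 ])]
rack top corners S [array([ 517.19, -135.91]), array([ 610.75, -126.59]), array([ 622.18, -249.62]), array([ 528.92, -259.64])]
handle top centre T [ 563.26 -156.57   70.  ] front-lower edge S [ 541.76 -162.53   34.  ] [ 591.07 -156.85   34.  ]
T coarse_leaf_grip 419.2279069767442 274.0604651162791 414 425 262 287Traceback (most recent call last):
  File "<stdin>", line 15, in <module>
IndexError: list index out of range
```

Run:
```python
from h import *
np.set_printoptions(precision=3,suppress=True)
t=cap('top');s=cap('side')
im=t['img'].astype(int)
E=[]
for v in range(225,306):
    bl=(im[v,245:300,2]-im[v,245:300,0]).astype(float)
    thr=bl.max()/2
    x=[245+i+(thr-bl[i])/(bl[i+1]-bl[i]) for i in range(len(bl)-1) if (bl[i]>thr)!=(bl[i+1]>thr)]
    if len(x)==4:E.append([v]+x)
E=np.array(E);print(len(E))
L=lambda i:np.polyfit(E[:,0],E[:,i],1)
for nm,f,z in(('plate mid',(L(1)+L(4))/2,10),('screw mid',(L(2)+L(3))/2,55),('plateL',L(1),10),('plateR',L(4),10),('scL',L(2),55),('scR',L(3),55)):
    a=atz(t,np.polyval(f,230),230,z);b=atz(t,np.polyval(f,300),300,z);d=a-b
    print(nm,a,b,'yaw',np.arctan2(d[1],d[0]))
# groove phase from edges: half-width along row
w=E[:,3]-E[:,2];X=np.array([atz(t,269,v,60)[0] for v in E[:,0]])
w=w-np.polyval(np.polyfit(X,w,1),X);c=(w*np.exp(-2j*np.pi*X/12)).sum();print('crest phase x mod12',(-np.angle(c)/2/np.pi*12)%12,abs(c)/len(w))
for q in vision.regions_of(s,'cradle')[:1]:
    v,u=np.nonzero(q['mask']);print(u.min(),u.max(),v.min(),v.max())
cv2.imwrite('pics/s2.png',cv2.resize(s['img'][185:245,235:370,::-1],(800,356),interpolation=cv2.INTER_CUBIC))
```

```text
81
plate mid [675.754 185.941  10.   ] [510.528 186.046  10.   ] yaw -0.0006329299300304427
screw mid [668.823 186.109  55.   ] [509.698 185.952  55.   ] yaw 0.0009846591360455877
plateL [676.224 221.171  10.   ] [511.039 221.078  10.   ] yaw 0.0005608406283373404
plateR [675.284 150.692  10.   ] [510.017 150.994  10.   ] yaw -0.0018273742108039315
scL [669.111 207.668  55.   ] [510.001 206.785  55.   ] yaw 0.005549624538967868
scR [668.535 164.542  55.   ] [509.394 165.112  55.   ] yaw -0.0035824522331726156
crest phase x mod12 2.0684927229498027 0.7664603020624512
240 364 192 238
```

View pics/s2.png

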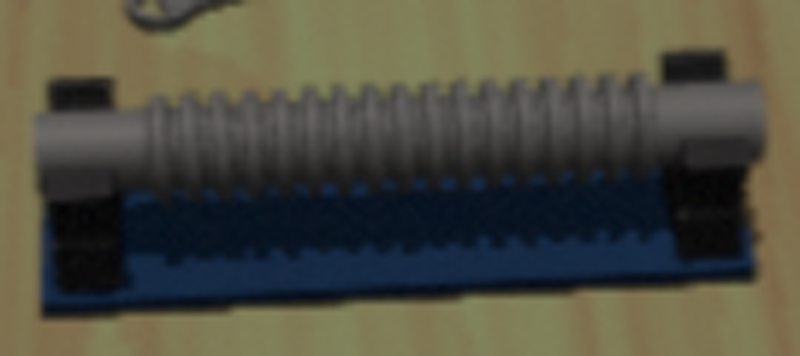

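Call:
arm_command([
  [0,0,0,7.02],
  [0,0,0,7.02],
  [0,0,0,7.03],
  [-0.0358,0,-0.0278,0],
  [-0.0358,0,-0.0278,0],
], claw=140)

```text
time: 2.75
tool_pos: [302.5, -406.0, 207.9]
tcp_rot: [-1.571, 0.0, -3.045]
contact_force: [-0.1, -0.2, -0.6]
grip_width: 56.5
```

Call:
arm_command([
  [-0.0358,0,-0.0278,0],
  [-0.0358,0,-0.0278,0],
  [-0.0358,0,-0.0278,0],
  [-0.0358,0,-0.0278,0],
  [-0.0358,0,-0.0278,0],
])

```text
time: 3.25
tool_pos: [467.8, -248.5, 208.3]
tcp_rot: [-1.57, 0.0, -3.042]
contact_force: [-0.2, -0.6, -0.4]
grip_width: 41.4
```

Call:
arm_command([
  [-0.0358,0,-0.0278,0],
  [-0.0358,0,-0.0278,0],
  [-0.0358,0,-0.0278,0],
  [0,0,0,0],
])

```text
time: 3.65
tool_pos: [568.2, -152.0, 207.7]
tcp_rot: [-1.572, 0.001, -3.036]
contact_force: [0.1, 0.0, 0.5]
grip_width: 41.2
```

```bash
cat >> h.py <<'E'
def delta(tgt,yaw=None):
    """tool-axis shift (m) from measured pose to world tgt (mm); twist deg to yaw"""
    P=[];Y=[]
    o=bot.get_obs();p=np.array(o['tool_pos']);y=o['tcp_rot'][2]
    d=np.array(tgt)-p;c,s=np.cos(y),np.sin(y)
    print('t',round(o['time'],2),'pos',p.round(2),'rot',np.round(o['tcp_rot'],3),'F',np.round(o['contact_force'],1),'w',round(o['grip_width'],1))
    print('tool xyz mm',round(c*d[0]+s*d[1],2),round(-d[2],2),round(-s*d[0]+c*d[1],2),'twist',None if yaw is None else round(np.degrees((y-yaw+np.pi)%(2*np.pi)-np.pi),2))
E
python3 - <<'E'
from h import *
delta([565,-156.3,45],.1-np.pi)
p=cap('top');cv2.imwrite('pics/t3.png',cv2.resize(p['img'][215:315,380:500,::-1],(720,600),interpolation=cv2.INTER_CUBIC))
s=cap('side')
for i in range(2):delta([565,-156.3,45],.1-np.pi);cap('side')
print(atz(s,302.5,208.4,55), proj(p,[568,-152,200]),proj(s,[568,-152,200]))
cv2.imwrite('pics/s3.png',cv2.resize(s['img'][230:380,220:380,::-1],(640,600),interpolation=cv2.INTER_CUBIC))
E
```

```text
t 3.65 pos [ 568.23 -152.04  207.67] rot [-1.572e+00  1.000e-03 -3.036e+00] F [0.1 0.  0.5] w 41.2
tool xyz mm 3.66 162.67 3.89 twist 0.31
t 3.75 pos [ 565.46 -155.38  207.67] rot [-1.571e+00 -1.000e-03 -3.039e+00] F [ 0.1 -0.1 -0.4] w 41.7
tool xyz mm 0.56 162.67 0.87 twist 0.14
t 3.8 pos [ 564.86 -156.29  207.8 ] rot [-1.571e+00 -1.000e-03 -3.041e+00] F [-0.  -0.7  0.6] w 41.3
tool xyz mm -0.14 162.8 0.02 twist 0.04
[590.84955449 182.4641708   55.        ] [431.54521664 266.75104917] [302.55496088 266.3191707 ]
```

View pics/s3.png

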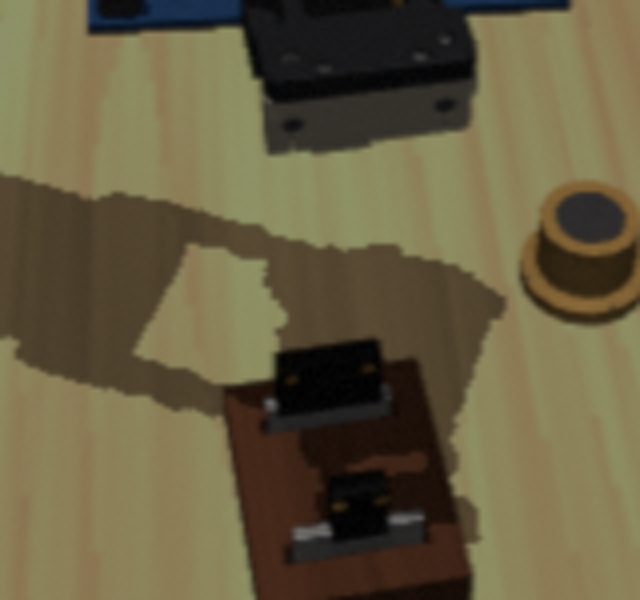

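Call:
arm_command([
  [0,0.045,0,0],
  [0,0.045,0,0],
  [0,0.04,0,0],
  [0,0.0327,0,0],
  [0,0,0,0],
])

```text
time: 4.35
tool_pos: [561.2, -156.4, 41.3]
tcp_rot: [-1.575, -0.008, -3.044]
contact_force: [-0.4, -1.0, 0.7]
grip_width: 41.7
```

Call:
arm_command([
  [0,0,0,0],
  [0,0,0,0],
  [0,0,0,0],
  [0,0,0,0],
  [0,0,0,0],
], claw=255)

```text
time: 4.85
tool_pos: [565.9, -156.6, 46.8]
tcp_rot: [-1.569, 0.002, -3.041]
contact_force: [-0.6, -0.3, 5.7]
grip_width: 11.3
```

Call:
arm_command([
  [0,0,0,0],
  [0,0,0,0],
  [0,0,0,0],
])

```text
time: 5.15
tool_pos: [566.0, -156.6, 46.7]
tcp_rot: [-1.569, 0.002, -3.041]
contact_force: [-0.9, -0.5, 6.1]
grip_width: 11.1
```

Call:
arm_command([
  [0,-0.01,0,0],
  [0,-0.015,0,0],
  [0,-0.03,0,0],
  [0,-0.04,0,0],
  [0,-0.04,0,0],
])

```text
time: 5.65
tool_pos: [564.6, -155.9, 181.8]
tcp_rot: [-1.571, -0.001, -3.041]
contact_force: [-0.0, -0.4, -0.6]
grip_width: 11.0
```

Call:
arm_command([
  [0,-0.01,0,2.87],
  [0,0,0,2.88],
  [-0.002,0,-0.02,0],
  [-0.002,0,-0.04,0],
  [-0.002,0,-0.04,0],
])

```text
time: 6.15
tool_pos: [570.9, -55.5, 190.6]
tcp_rot: [-1.571, -0.0, 3.14]
contact_force: [1.2, 0.2, -1.2]
grip_width: 11.3
```

Call:
arm_command([
  [-0.002,0,-0.045,0],
  [-0.003,0,-0.045,0],
  [-0.003,0,-0.045,0],
  [-0.003,0,-0.045,0],
  [-0.002,0,-0.04,0],
])

```text
time: 6.65
tool_pos: [583.8, 166.1, 190.7]
tcp_rot: [-1.571, -0.0, -3.141]
contact_force: [0.1, -0.1, -0.6]
grip_width: 11.1
```

Call:
arm_command([
  [-0.001,0,-0.015,0],
  [-0.001,0,-0.007,0],
  [0,0,0,0],
  [0,0,0,0],
])

```text
time: 7.05
tool_pos: [586.4, 184.3, 190.4]
tcp_rot: [-1.57, -0.0, 3.14]
contact_force: [0.0, 0.2, -1.1]
grip_width: 11.2
```

Run:
```python
from h import *
cap('side');cap('side')
delta([586.8,185.5,140],-np.pi)
t=cap('top');s=cap('side')
cv2.imwrite('pics/s4.png',cv2.resize(s['img'][130:250,230:370,::-1],(700,600),interpolation=cv2.INTER_CUBIC))
```

```text
t 7.15 pos [586.47 184.16 190.48] rot [-1.57  -0.     3.139] F [ 0.3 -1.3 -1.2] w 11.2
tool xyz mm -0.33 50.48 -1.34 twist -0.13
```

View pics/s4.png

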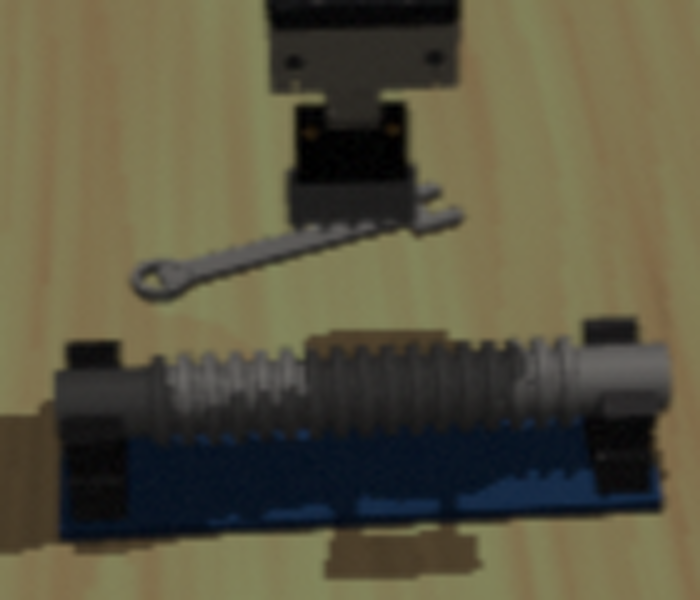

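Call:
arm_command([
  [0,0.02,0,0],
  [0,0.025,0,0],
  [0,0.015,0,0],
  [0,0.005,0,0],
  [0,0,0,0],
])

```text
time: 7.75
tool_pos: [586.1, 185.2, 125.0]
tcp_rot: [-1.57, -0.001, 3.141]
contact_force: [-0.7, -0.3, -0.1]
grip_width: 11.6
```

Call:
arm_command([
  [0,0.001,0,0],
  [0,0.001,0,0],
  [0,0.001,0,0],
  [0,0.001,0,0],
  [0,0,0,0],
])

```text
time: 8.25
tool_pos: [586.3, 185.8, 121.4]
tcp_rot: [-1.571, 0.0, 3.141]
contact_force: [0.1, 0.4, -0.9]
grip_width: 11.3
```

Call:
arm_command([
  [0,0.001,0,0],
  [0,0.001,0,0],
  [0,0.001,0,0],
  [0,0,0,0],
  [0,0,0,0],
])

```text
time: 8.75
tool_pos: [586.3, 185.7, 118.4]
tcp_rot: [-1.571, -0.0, 3.141]
contact_force: [0.7, -0.2, -1.3]
grip_width: 11.1
```

Call:
arm_command([
  [0,0.001,0,0],
  [0,0,0,0],
  [0,0.001,0,0],
  [0,0,0,0],
  [0,0,0,0],
])

```text
time: 9.25
tool_pos: [586.2, 185.8, 116.3]
tcp_rot: [-1.571, -0.0, 3.141]
contact_force: [1.0, 0.5, -1.7]
grip_width: 11.7
```

Call:
arm_command([
  [0,0.001,0,0],
  [0,0,0,0],
  [0,0.001,0,0],
  [0,0,0,0],
  [0,0,0,0],
])

```text
time: 9.75
tool_pos: [586.3, 185.8, 114.3]
tcp_rot: [-1.571, -0.0, 3.141]
contact_force: [0.1, -0.1, -1.4]
grip_width: 11.1
```

Call:
arm_command([
  [0,0.001,0,0],
  [0,0,0,0],
  [0,0.001,0,0],
  [0,0,0,0],
  [0,0,0,0],
])

```text
time: 10.25
tool_pos: [586.4, 185.9, 113.4]
tcp_rot: [-1.571, 0.001, 3.141]
contact_force: [-2.9, 0.4, 6.1]
grip_width: 10.9
```

Call:
arm_command([
  [0.0006,0,0,0],
  [0,0.0005,0,0],
  [0,0,0,0],
  [0,0,0,0],
  [0,0,0,0],
])

```text
time: 10.75
tool_pos: [586.2, 185.9, 113.3]
tcp_rot: [-1.571, 0.002, 3.141]
contact_force: [-3.1, -0.9, 7.6]
grip_width: 11.3
```

Run:
```python
from h import *
for i in range(2):delta([586,185,114],-np.pi);s=cap('side')
cv2.imwrite('pics/s5.png',cv2.resize(s['img'][130:250,230:370,::-1],(700,600),interpolation=cv2.INTER_CUBIC))
```

```text
t 10.75 pos [586.21 185.85 113.31] rot [-1.571e+00  2.000e-03  3.141e+00] F [-3.1 -0.9  7.6] w 11.3
tool xyz mm 0.21 -0.69 0.85 twist -0.02
t 10.8 pos [586.2  185.85 113.28] rot [-1.571e+00  2.000e-03  3.141e+00] F [-3.4 -1.2  8.3] w 11.6
tool xyz mm 0.2 -0.72 0.85 twist -0.01
```

View pics/s5.png

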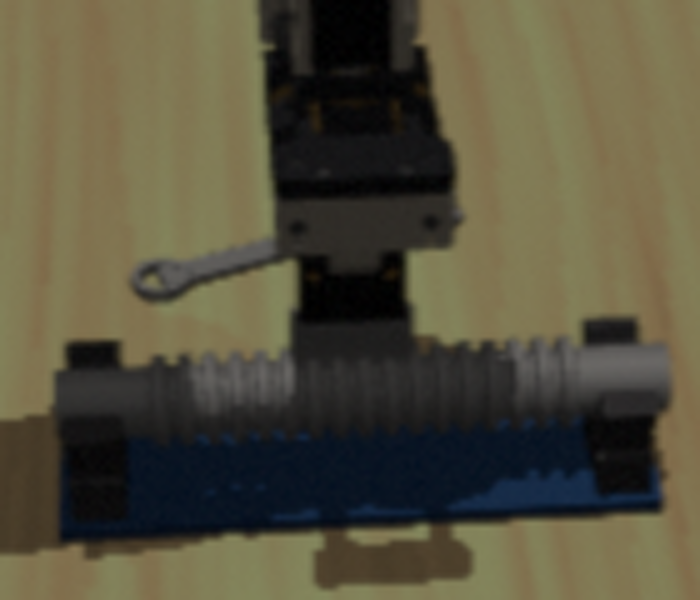

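Call:
arm_command([
  [0.0005,0,0.0008,0],
  [0.0003,0,0.0008,0],
  [0,0.0005,0,0],
  [0,0,0,0],
  [0,0,0,0],
])

```text
time: 11.35
tool_pos: [586.0, 184.8, 113.2]
tcp_rot: [-1.572, 0.004, 3.141]
contact_force: [-1.6, 1.2, 8.4]
grip_width: 11.3
```

Call:
arm_command([
  [0,0,0,0],
  [0,0,0,0],
  [0,0,0,0],
  [0,0,0,0],
  [0,0,0,0],
])

```text
time: 11.85
tool_pos: [586.1, 184.8, 113.2]
tcp_rot: [-1.572, 0.004, 3.141]
contact_force: [-1.9, 1.3, 9.0]
grip_width: 10.6
```

Call:
arm_command([
  [0,0,0,0],
  [0,0,0,0],
  [0,0,0,0],
  [0,0,0,0],
  [0,0,0,0],
])

```text
time: 12.35
tool_pos: [586.0, 184.8, 113.2]
tcp_rot: [-1.572, 0.004, 3.141]
contact_force: [-1.4, 1.6, 8.8]
grip_width: 11.3
```

Run:
```python
from h import *
t=cap('top');s=cap('side')
delta([586,185,114],-np.pi)
cv2.imwrite('pics/t6.png',cv2.resize(t['img'][195:335,200:340,::-1],(600,600),interpolation=cv2.INTER_CUBIC))
for n,p in(('T',t),('S',s)):
    for k in('coarse_leaf_grip','screw_mid'):
        for r in vision.find_in(p,k)[:1]:print(n,k,r['confidence'],toW(p,r['xyz']).round(1))
```

```text
t 12.45 pos [586.06 184.8  113.23] rot [-1.572  0.004  3.141] F [-1.8  0.7  9.3] w 10.9
tool xyz mm 0.06 -0.77 -0.2 twist -0.02
T coarse_leaf_grip 0.7 [528.3 187.8  68.8]
T screw_mid 0.89 [527.1 185.8  69.6]
S coarse_leaf_grip 0.76 [586.3 180.5 107.7]
S screw_mid 0.74 [591.3 173.4  35.8]
```

Call:
arm_command([
  [0,-0.005,0,0],
  [0,-0.01,0,0],
  [0,-0.025,0,0],
  [0,-0.03,0,0],
  [0,-0.01,0,0],
])

```text
time: 13.15
tool_pos: [586.4, 184.4, 194.8]
tcp_rot: [-1.572, 0.005, 3.141]
contact_force: [-0.2, 0.0, -0.4]
grip_width: 11.1
```

Call:
arm_command([
  [0.002,0,0.02,0],
  [0.002,0,0.04,0],
  [0.002,0,0.045,0],
  [0.002,0,0.045,0],
  [0.002,0,0.045,0],
])

```text
time: 13.65
tool_pos: [574.2, -12.4, 190.8]
tcp_rot: [-1.571, -0.001, -3.141]
contact_force: [0.5, -0.1, -1.5]
grip_width: 11.1
```

Call:
arm_command([
  [0.002,0,0.045,0],
  [0.002,0,0.04,0],
  [0.002,0,0.03,0],
  [0.002,0,0.02,0],
  [0.002,0,0.01,0],
])

```text
time: 14.15
tool_pos: [564.2, -157.8, 190.7]
tcp_rot: [-1.571, -0.001, 3.139]
contact_force: [-0.9, 0.1, -1.0]
grip_width: 11.0
```

Call:
arm_command([
  [0,0,0,-2.88],
  [0,0,0,-2.87],
  [0,0,0,0],
  [0,0,0,0],
  [0,0,0,0],
])

```text
time: 14.65
tool_pos: [564.8, -155.4, 191.3]
tcp_rot: [-1.571, -0.0, -3.042]
contact_force: [0.8, 1.0, -1.4]
grip_width: 11.4
```

Run:
```python
from h import *
for i in range(3):delta([566,-156.6,90],-3.041);s=cap('side')
```

```text
t 14.65 pos [ 564.8  -155.36  191.29] rot [-1.571 -0.    -3.042] F [ 0.8  1.  -1.4] w 11.4
tool xyz mm -1.07 101.29 1.36 twist -0.05
t 14.7 pos [ 564.83 -155.46  191.34] rot [-1.571 -0.    -3.042] F [-0.7  0.4 -1.1] w 11.3
tool xyz mm -1.06 101.34 1.25 twist -0.04
t 14.75 pos [ 564.85 -155.57  191.38] rot [-1.571  0.    -3.042] F [-0.8  0.8 -1.2] w 11.3
tool xyz mm -1.05 101.38 1.14 twist -0.04
```

Call:
arm_command([
  [-0.001,0.02,0.0011,0],
  [0,0.04,0,0],
  [0,0.035,0,0],
  [0,0.011,0,0],
  [0,0,0,0],
])

```text
time: 15.3
tool_pos: [565.1, -156.5, 84.2]
tcp_rot: [-1.572, -0.003, -3.042]
contact_force: [0.3, -0.4, -0.7]
grip_width: 11.4
```

Run:
```python
from h import *
for i in range(5):s=cap('side')
delta([566,-156.6,70],-3.041)
```

```text
t 15.55 pos [ 567.08 -157.31   87.38] rot [-1.569e+00  3.000e-03 -3.042e+00] F [-0.2 -0.4 -0.3] w 11.4
tool xyz mm 1.0 17.38 -0.82 twist -0.03
```

Call:
arm_command([
  [0.0005,0.005,-0.0004,0],
  [0,0.005,0,0],
  [0,0,0,0],
  [0,0,0,0],
  [0,0,0,0],
])

```text
time: 16.05
tool_pos: [565.4, -156.5, 75.5]
tcp_rot: [-1.571, 0.0, -3.042]
contact_force: [1.1, 0.4, -1.6]
grip_width: 11.0
```

Run:
```python
from h import *
for i in range(3):
    for j in range(2):s=cap('side')
    delta([566,-156.6,70],-3.041)
```

```text
t 16.15 pos [ 565.48 -156.54   75.53] rot [-1.571  0.    -3.042] F [-0.6  0.3 -0.6] w 11.4
tool xyz mm -0.51 5.53 0.12 twist -0.03
t 16.25 pos [ 565.47 -156.55   75.53] rot [-1.571  0.    -3.042] F [ 0.2  0.8 -1.1] w 11.3
tool xyz mm -0.52 5.53 0.11 twist -0.03
t 16.35 pos [ 565.4  -156.5    75.48] rot [-1.571  0.    -3.042] F [-0.2  0.8  0.2] w 11.1
tool xyz mm -0.58 5.48 0.16 twist -0.03
```

Call:
arm_command([
  [-0.0005,0.003,0.0001,0],
  [0,0.003,0,0],
  [0,0.003,0,0],
  [0,0.003,0,0],
  [0,0,0,0],
])

```text
time: 16.85
tool_pos: [565.5, -156.4, 62.8]
tcp_rot: [-1.571, -0.001, -3.042]
contact_force: [-0.3, -1.0, -1.1]
grip_width: 11.1
```

Call:
arm_command([
  [0,0.002,0,0],
  [0,0.002,0,0],
  [0,0.002,0,0],
  [0,0,0,0],
  [0,0,0,0],
])

```text
time: 17.35
tool_pos: [565.9, -156.5, 57.4]
tcp_rot: [-1.571, -0.0, -3.042]
contact_force: [0.9, 0.1, -1.4]
grip_width: 11.2
```

Entered the slot with no contact force; continue to the floor.

Call:
arm_command([
  [0,0.003,0,0],
  [0,0.002,0,0],
  [0,0.002,0,0],
  [0,0.001,0,0],
  [0,0,0,0],
])

```text
time: 17.85
tool_pos: [565.8, -156.5, 49.2]
tcp_rot: [-1.571, -0.0, -3.042]
contact_force: [0.4, 0.9, -1.3]
grip_width: 11.2
```

Call:
arm_command([
  [0,0.001,0,0],
  [0,0.001,0,0],
  [0,0.001,0,0],
  [0,0,0,0],
  [0,0,0,0],
])

```text
time: 18.35
tool_pos: [566.0, -156.7, 46.8]
tcp_rot: [-1.57, 0.0, -3.042]
contact_force: [-1.3, 0.0, 3.3]
grip_width: 11.4
```

Call:
arm_command([
  [0,0,0,0],
  [0,0,0,0],
  [0,0,0,0],
  [0,0,0,0],
  [0,0,0,0],
], claw=140)

```text
time: 18.85
tool_pos: [565.8, -156.5, 46.3]
tcp_rot: [-1.571, -0.0, -3.042]
contact_force: [-0.3, -1.1, 0.5]
grip_width: 40.8
```

Call:
arm_command([
  [0,-0.005,0,0],
  [0,-0.02,0,0],
  [0,-0.04,0,0],
  [0,-0.045,0,0],
  [0,-0.04,0,0],
])

```text
time: 19.35
tool_pos: [565.9, -156.5, 198.9]
tcp_rot: [-1.57, 0.001, -3.042]
contact_force: [1.1, -1.0, 0.9]
grip_width: 41.3
```

Call:
arm_command([
  [0.03,0,0,0],
  [0.045,0,0,0],
  [0.045,0,0,0],
  [0.02,0,0,0],
  [0,0,0,0],
])

```text
time: 19.85
tool_pos: [424.5, -170.5, 197.2]
tcp_rot: [-1.57, 0.0, -3.043]
contact_force: [0.1, -0.3, -0.1]
grip_width: 41.2
```

Run:
```python
from h import *
t=cap('top');s=cap('side');delta([425,-170,195])
x=cv2.resize(t['img'][240:310,395:475,::-1],(400,350),interpolation=cv2.INTER_CUBIC)
y=cv2.resize(s['img'][305:395,265:345,::-1],(400,450),interpolation=cv2.INTER_CUBIC)
c=np.zeros((450,800,3),np.uint8);c[:350,:400]=x;c[:,400:]=y;cv2.imwrite('pics/c7.png',c)
for n,p in(('T',t),('S',s)):
    for k in('coarse_leaf_grip','fine_leaf_grip','nut','oil_can','wrench'):
        for r in vision.find_in(p,k)[:1]:print(n,k,r['confidence'],toW(p,r['xyz']).round(1))
```

```text
t 19.95 pos [ 427.26 -170.87  197.19] rot [-1.570e+00  2.000e-03 -3.042e+00] F [-0.1 -0.8  0.2] w 41.1
tool xyz mm 2.16 2.19 -1.09 twist None
T coarse_leaf_grip 0.58 [ 566.1 -152.7   68.1]
T fine_leaf_grip 0.49 [ 570.3 -225.3   48.7]
T nut 0.57 [698.9 -56.   41.1]
T oil_can 0.9 [ 744.2 -154.6  147.9]
S coarse_leaf_grip 0.95 [ 565.4 -161.3   53.3]
S fine_leaf_grip 0.19 [585.4 172.5  35.3]
S nut 0.67 [700.1 -74.   28.9]
S oil_can 0.92 [ 749.6 -177.7  104.8]
S wrench 0.64 [567.5 379.5   1.5]
```

View pics/c7.png

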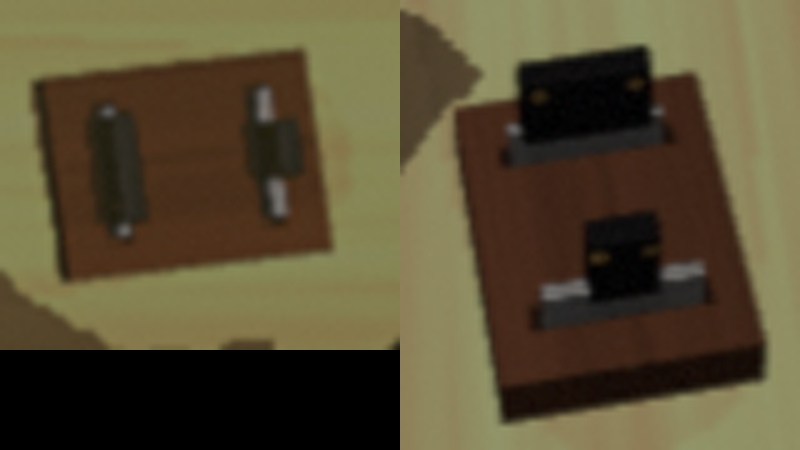

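```bash
python3 -c "
from h import *
print(job.close_job())"
```

```text
the job is handed in; nothing more can be done
None
```

I tried the coarse leaf on the middle of the screw thread, put it back in its own slot and handed the job in at about 20 s. No verdict was reported.

- **Seating:** The teeth met no resistance at crest height (TCP 117.7 mm), so they dropped straight into the grooves. They came to rest at TCP z = 113.2 mm, which is the calculated fully seated height. I pressed with about 9–10 N for over a second, with tilt 0.004 rad or less and yaw within 0.001 rad of the screw as measured.
- **Return:** The leaf went back to the pose where I gripped it, to within about 0.2 mm, and touched the slot floor. I released it and moved the arm clear. In the last pictures the leaf and the fine leaf look the same as at the start. The nut, oil can and wrench read within about 5 mm of their first positions; the wrench was found only in the side view.
- **Disagreements:**
    - The two cameras gave the screw's y as 186 mm (top) and 182.5 mm (side). I pressed at 184.8 mm, within about 2.5 mm of either against the 6 mm allowed.
    - While the leaf was on the screw, the finder's top view gave the leaf and screw an x nearly 60 mm off the arm's reading. I ignored it.
    - In the last side picture the finder missed the fine leaf and gave a low-confidence point on the screw. The picture itself and the top view show the fine leaf in place.

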